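Set out a filtering place on the laboratory bench

TASK

Set out the filtering place: stand the round white cup in the middle of the stirrer's white plate and seat the porcelain funnel, stem down, in the cup's mouth. Stand the brown bottle on the cork mat that lies between the stirrer and the balance, the square bottle on the other cork mat, which lies beyond the stirrer as the robot sees it, and the low lidded jar in the middle of the balance's steel pan. Leave everything upright, centred on its place and let go.

Things in the scene. Friction and masses are not known exactly. Their poses are not given: they have to be found in the camera images.
- cup: Round open cup of plain white plastic standing alone on the bench (the stock cups are in a yellow basket or far off). 60 mm across at the rim, 58 mm at the foot, 80 mm high, wall 3 mm, about 60 g. Loose, starts upright. Origin: centre of its underside, z up along its axis.
- funnel: Loose white porcelain funnel, 85 mm high, 100 g, stem down in a fixed grey ring (64 mm wide, 50 high). Origin: centre of the stem's lower end, z up. Stem 14 mm across at z 0-30 mm, cone widening to 62 mm at z 30-50, straight round bowl 62 mm across, to be gripped outside, at z 50-85. Seated in the cup, the cone rests on the rim, its origin about 33 mm above the cup's origin.
- brown_bottle: Round brown glass bottle with paper label and black cap, body 50 mm across, 95 mm high, the straight body reaching to 54 mm, about 160 g. Loose, starts upright. Origin: centre of its underside.
- square_bottle: Square white plastic bottle with a round grey cap; body 44 x 44 mm and 58 mm high, 82 mm high with the cap, about 110 g. Loose, starts upright, turned any way. Origin: centre of its underside, x and y square to its sides.
- jar: Low round glass jar with an aluminium lid, 56 mm across, 45 mm high, about 120 g. Loose, starts upright. Origin: centre of its underside.
- stirrer: Magnetic stirrer, fixed to the bench: grey housing 105 x 105 mm and 48 mm high, with a round white plate 86 mm across in the middle, whose top is 55 mm above the bench. A small black knob is on the face towards the robot. Origin: centre of its underside, on the plate's axis; x points away from the robot, within 9 degrees. It and the balance may change sides.
- balance: Compact balance, fixed to the bench: flat grey housing 84 mm wide (y) and 120 mm deep (x), 18 mm high, with a square steel pan 70 x 70 mm whose top is 24 mm above the bench. Origin: on the bench under the centre of the pan; the housing reaches from 80 mm nearer the robot to 40 mm beyond it. x points away from the robot, within 9 degrees.
- mat_between: Round cork mat, 64 mm across and 4 mm thick, fixed to the bench between the stirrer and the balance. Origin: centre of its underside.
- mat_beyond: Round cork mat, 64 mm across and 4 mm thick, fixed to the bench beyond the stirrer (on the side away from the robot), about 10 cm from its centre. Origin: centre of its underside.
There are look-alikes about, which are no part of the job. Leave any blue look-alike of the cup alone.

How it is judged:
By the outcome, as a careful person would: the job done as asked, in the order asked, and still so for the second after the job is handed in, with the robot touching nothing.
It also fails if it takes over 136 s, if anything falls off the work surface, if the arm or the gripper's body presses on something with over 40 N, if the wrist force passes 120 N, or if a joint passes its speed limit or range.

ROBOT

A 6-joint arm with a two-finger parallel gripper is mounted at the origin on the work surface. World frame = base frame: x ahead of the robot, y to its left, z up, the work surface at z = 0. Lengths are in m, angles in rad, forces in N, time in s.
With the tool pointing down it reaches from about 0.325 to 0.9 m from the base axis. Payload 6.1 kg.
Tool frame: the origin (TCP) lies midway between the tips of the shut fingers; the grasp point (between the pads) lies 19 mm behind it; z points along the fingers, y is the line along which they close (so a half turn about z gives the same grasp; the last joint's range is limited). The gripper opens to 85 mm and grips with 20 to 120 N. Pads are 22 mm wide; open, the fingers measure 114 mm over their backs; the gripper's body (76 mm by 85 mm) begins 54 mm behind the grasp point. The pads swing forward as they close: fully open they stand 13 mm farther back than shut.
Start: joints at [-1.463, 0.22, 1.526, -0, 1.395, -0.126], TCP at [0.145, -0.608, 0.231] pointing down, gripper open.
Joint ranges: [-2.98, 2.98], [-0.91, 2.08], [0.09, 2.57], [-1.24, 4.39], [0.2, 2.65], [-2.68, 2.68]. Speed limits (rad/s): [2.57, 2.57, 3.01, 3.14, 3.14, 3.14].

INTERFACE

Orientations are given as a unit quaternion [x, y, z, w].
In Python, from rig import arm gives the robot as it stands.
- The arm moves only by the tool send_rows, never from a script. Its argument "series" is a list of rows, each a list of 5 numbers: the closure, from -1 (fully open) to 1 (shut), then the shift along the tool's x, y, z in cm, then the turn about the tool's z in degrees. A call has 1 to 10 rows; each row is the pose to reach, as a shift and turn from the pose commanded when the call began, along the tool's axes at that moment; what a row does not reach only later rows make up. A row lasts 1/8 s, in which the tool goes at most 62.5 mm and 10.7 degrees, less where a joint would pass 70% of its speed; a pose out of reach is approached as far as the arm can. A call with a gripper value outside its range is refused whole. The fingers move at their own pace and stop on an object; "force" is the grip in N (left out, the last holds). Time passes only in rows, so rows that repeat a pose let the fingers close. It gives the time, the measured TCP pose, the force, the opening and the grip force at its end, in the units of the state.
- arm.observe(): the state, without advancing time (a new reading comes with each control period).
- arm.capture(name): name is "scene" or "side" or "wrist"; returns the picture (400x640x3 uint8, red, green, blue); there is no depth.
- arm.calibration(name): a dict with "mtx" (3x3 intrinsics, pixels), "xyz" and "orientation" of the camera in the world; the wrist camera has in their place "hand_eye" (4x4, takes a point from camera to tool coordinates, whose origin is the TCP and whose axes are the flange's). Camera axes: x right, y down, z forward; pixel columns grow to the right and rows downward; lengths in m; the calibration is good to about 2 mm. A picture is of the moment at which its call begins: read the wrist's pose just before it. calibration takes no time and is no camera call.
- arm.close_job(): hands the job in; it is judged then, once.
Trained networks look in the newest picture that a camera, given by its name, has taken for a name from the list of things; names that differ only in an ending like _2 or _b are one class to them, and where a whole thing is asked for, a point or a joint stands for the part that bears it (a point fixed in the world has none). Each returns a list of dicts, best first, with "p" (0 to 1); they miss things now and then, are a little off and sometimes report something else, mostly with a low value. They report only what shows in the picture. A call takes as long as a camera call. They do not tell look-alikes from the thing itself.
- arm.trace(target, camera): "mask" (400x640 bool, what is visible of it).
- arm.tip_of(target, camera): "position" ([x, y, z] in m, in the coordinates of the camera as it stood for that picture, good to about 4 mm: a listed point, or the origin of a listed thing).
The state is a dict: "t": time; "qpos": joint angles; "joint_vel": joint speeds; "joint_torque": joint torques, N m; "tool_pos": TCP position; "tool_rot": TCP orientation; "contact_force": force on the tool from outside, world axes, zero at the start; "wrist_torque": the same for the moment, N m; "gripper_width": finger opening in m; "grip_force": force on a finger pad.
Only numpy, scipy, OpenCV 4.12 (cv2) and the standard library are available. Lean on these libraries where they do the work, as an engineer would, in place of code of your own. Each camera call takes 0.05 s, during which the arm holds its last target. There are 200 camera calls.

## Working session

There is one attempt and no reset: what is moved stays moved. The work goes in short steps, Python scripts to look and compute and a tool call to move; the robot and the scene stay as the last step left them, time stands still between calls to the robot, and variables do not carry over. Pictures are saved under pics/ and viewed, at most 18 in all, crops included, and the job is handed in when it is done.

Besides the shell and the picture viewer there is one more tool, called after ">>>" as name(argument=value, ...), one argument or row to a line, values as JSON. send_rows: Moves the arm, as the interface text tells. Its arguments: {"type":"object","properties":{"series":{"type":"array"},"force":{"type":"number"}},"required":["series"]}

```bash
ls; mkdir -p pics; cat > h.py <<'E'
from rig import arm
import numpy as np, cv2
from scipy.spatial.transform import Rotation as R
def cam(name, st=None):
    c=arm.calibration(name); K=np.array(c['mtx'])
    if 'hand_eye' in c:
        st=st or arm.observe(); T=np.eye(4); T[:3,:3]=R.from_quat(st['tool_rot']).as_matrix(); T[:3,3]=st['tool_pos']
        T=T@np.array(c['hand_eye'])
    else:
        T=np.eye(4); T[:3,3]=c['xyz']
        o=np.array(c['orientation']); T[:3,:3]=R.from_quat(o).as_matrix() if o.size==4 else o
    return K,T
def ray(K,T,u,v):
    d=T[:3,:3]@np.linalg.solve(K,[u,v,1.]); return T[:3,3],d
def atz(K,T,u,v,z):
    o,d=ray(K,T,u,v); return o+d*(z-o[2])/d[2]
def proj(K,T,p):
    q=K@(T[:3,:3].T@(np.array(p)-T[:3,3])); return q[:2]/q[2]
def save(n,im): cv2.imwrite('pics/'+n,im[:,:,::-1])
E
python3 - <<'E'
from h import *
for n in ['scene','side','wrist']:
    K,T=cam(n); im=arm.capture(n); save(n+'0.png',im); np.save(n+'0.npy',im); print(n,T.round(3).tolist(),K[0,0])
    for t in ['cup','funnel','brown_bottle','square_bottle','jar','stirrer','balance','mat_between','mat_beyond']:
        try: r=arm.tip_of(t,n)
        except Exception as e: print(e); continue
        print(n,t,[(round(d['p'],2),(T@np.append(d['position'],1))[:3].round(3).tolist(),proj(K,T,(T@np.append(d['position'],1))[:3]).round().tolist()) for d in r])
print(arm.observe())
E
```

```text
pics
scene [[-0.879, 0.359, -0.315, 0.874], [0.477, 0.632, -0.611, 0.678], [-0.02, -0.687, -0.726, 0.822], [0.0, 0.0, 0.0, 1.0]] 462.8485294701772
scene cup [(0.78, [0.599, -0.317, 0.002], [239.0, 146.0]), (0.75, [0.541, 0.142, -0.005], [341.0, 254.0]), (0.56, [0.648, -0.219, 0.0], [235.0, 173.0])]
scene funnel [(0.78, [0.448, -0.283, 0.005], [293.0, 135.0])]
scene brown_bottle [(0.8, [0.53, 0.409, 0.004], [418.0, 349.0])]
scene square_bottle [(0.87, [0.619, 0.293, 0.004], [345.0, 321.0])]
scene jar [(0.75, [0.433, 0.275, -0.0], [417.0, 277.0])]
scene stirrer [(0.68, [0.533, -0.133, 0.001], [289.0, 178.0])]
scene balance [(0.58, [0.542, 0.142, -0.001], [340.0, 254.0])]
scene mat_between [(0.68, [0.523, -0.009, -0.0], [315.0, 207.0])]
scene mat_beyond [(0.7, [0.626, -0.104, -0.004], [261.0, 199.0]), (0.55, [0.529, 0.409, -0.001], [418.0, 350.0])]
side [[0.991, -0.078, 0.11, 0.434], [-0.134, -0.63, 0.765, -0.786], [0.01, -0.773, -0.635, 0.726], [0.0, 0.0, 0.0, 1.0]] 481.70920504616504
side cup [(0.73, [0.603, -0.321, 0.004], [370.0, 352.0]), (0.62, [0.648, -0.225, 0.003], [382.0, 306.0
[... 963 characters left out ...]
5, 'qpos': array([-1.46312582e+00,  2.20387851e-01,  1.52653208e+00, -2.44469505e-05,
        1.39468999e+00, -1.26100037e-01]), 'joint_vel': array([-0.00028515, -0.00032096,  0.00046056,  0.00113804,  0.00013362,
        0.00060989]), 'joint_torque': array([ 1.55025100e-04, -4.96837199e+01, -3.89718997e+01, -2.17405695e-04,
        9.01836520e-04,  4.29405045e-07]), 'tool_pos': array([ 0.14476573, -0.60798319,  0.23129017]), 'tool_rot': array([ 9.93176441e-01,  1.16621428e-01, -1.19543434e-05, -8.74306708e-06]), 'contact_force': array([ 0.16939285,  0.20227056, -0.186405  ]), 'wrist_torque': array([0.02659122, 0.01411661, 0.00024819]), 'grip_force': 0.0, 'gripper_width': 0.0850093263253109}
```

View pics/scene0.png

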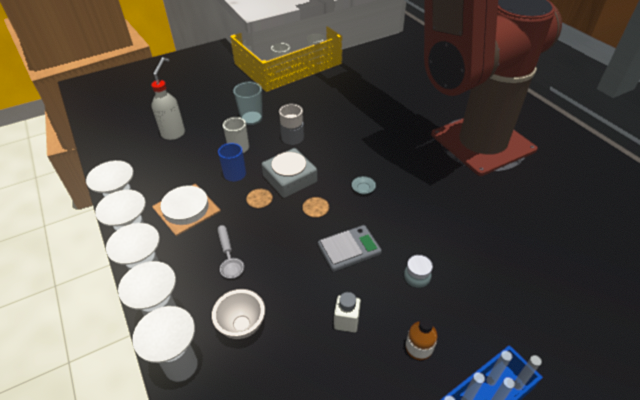

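View pics/side0.png

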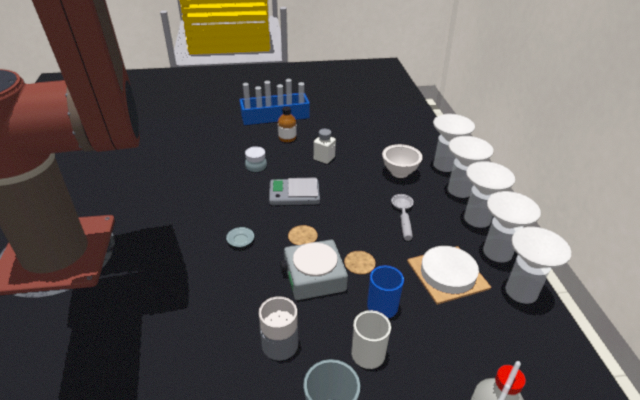

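The scene picture shows three round cup-like things. The plain white cup is at scene (236,134) / side (370,340), the blue look-alike at scene (232,162) / side (385,290), and a clear glass beaker at scene (249,102) / side (332,390). White plastic standing alone fits the first. The funnel in its grey ring is at scene (291,123) / side (279,328). Next I'll crop these to confirm, and fit silhouettes in both views to get the positions and heights.

```bash
cat > fit.py <<'E'
from h import *
from scipy.optimize import least_squares
def cyl(prof,n=48):
    a=np.linspace(0,2*np.pi,n,endpoint=False)
    return np.concatenate([np.c_[r*np.cos(a),r*np.sin(a),np.full(n,z)] for r,z in prof])
def box(x0,x1,y0,y1,z0,z1): return np.array([[x,y,z] for x in(x0,x1) for y in(y0,y1) for z in(z0,z1)],float)
S={'cup':cyl([(.029,0),(.030,.08)]),'funnel':cyl([(.031,.05),(.031,.085)]),
'brown_bottle':cyl([(.025,0),(.025,.054),(.012,.095)]),
'square_bottle':np.r_[box(-.022,.022,-.022,.022,0,.058),cyl([(.012,.082)])],'jar':cyl([(.028,0),(.028,.045)]),
'stirrer':np.r_[box(-.0525,.0525,-.0525,.0525,0,.048),cyl([(.043,.055)])],
'balance':np.r_[box(-.08,.04,-.042,.042,0,.018),box(-.035,.035,-.035,.035,.02,.024)],
'mat_between':cyl([(.032,0),(.032,.004)]),'mat_beyond':cyl([(.032,0),(.032,.004)])}
def hullmask(K,T,P):
    q=(P-T[:3,3])@T[:3,:3]@K.T; return (q[:,:2]/q[:,2:]).astype(np.float32)
def hdir(uv):
    # support values of the hull in 16 directions
    a=np.arange(16)*np.pi/8; d=np.c_[np.cos(a),np.sin(a)]; return (uv@d.T).max(0)
def mask(t,c,near,K,T):
    uv=proj(K,T,np.array(near)); best=None
    for d in arm.trace(t,c):
        m=d['mask'].astype(np.uint8); n,l,s,ce=cv2.connectedComponentsWithStats(m)
        if n<2: continue
        i=1+np.argmin(np.linalg.norm(ce[1:]-uv,axis=1)); e=np.linalg.norm(ce[i]-uv)
        if e<45 and (best is None or e<best[0]): best=(e,l==i)
    return None if best is None else best[1]
def fit(t,x0,views,yaw0=0,fixz=None):
    """views: list of (K,T,mask)"""
    P=S[t]; ob=[]
    for K,T,m in views:
        v,u=np.nonzero(m); ob.append(hdir(np.c_[u,v].astype(float)))
    usey=t in('square_bottle','stirrer','balance')
    def res(p):
        z=p[2] if fixz is None else fixz
        Q=P@R.from_euler('z',p[3] if usey else 0).as_matrix().T+[p[0],p[1],z]; r=[]
        for (K,T,m),o in zip(views,ob):
            e=hdir(hullmask(K,T,Q))-o
            if t=='funnel':e=e[[8,9,10,11,12,13,14,15,0]]
            r.append(e)
        return np.concatenate(r)
    best=None
    for y in ([yaw0-.5,yaw0-.2,yaw0,yaw0+.2,yaw0+.5] if usey else [0]):
        s=least_squares(res,[*x0,y],loss='soft_l1',x_scale=[.01,.01,.01,.1],diff_step=1e-4)
        if best is None or s.cost<best.cost: best=s
    return best.x,np.sqrt(np.mean(best.fun**2))
E
cat > m1.py <<'E'
from fit import *
X={'cup':(.601,-.319,0),'funnel':(.449,-.283,.005),'brown_bottle':(.529,.408,0),'square_bottle':(.617,.292,0),'jar':(.433,.2745,0),'stirrer':(.532,-.132,0),'balance':(.541,.1415,0),'mat_between':(.521,-.01,0),'mat_beyond':(.627,-.106,0)}
cams={n:cam(n) for n in('scene','side')}
for n in cams: arm.capture(n)
for t,x in X.items():
    vs=[]
    for n,(K,T) in cams.items():
        m=mask(t,n,np.array(x)+[0,0,S[t][:,2].mean()],K,T)
        if m is None: print('no',t,n)
        else: vs.append((K,T,m))
    o=[]
    for g in ([vs] if len(vs)>1 else []):
        p,e=fit(t,x,g); o.append((p.round(4).tolist(),round(e,2)))
    for v in vs: 
        p,e=fit(t,x,[v],fixz=x[2]); o.append((p[[0,1,3]].round(4).tolist(),round(e,2)))
    print(t,o)
a=np.load('scene0.npy')[80:200,200:330]; b=np.load('side0.npy')[230:400,240:420]
save('crop1.png',np.hstack([cv2.resize(a,(390,360),interpolation=2),cv2.resize(b,(381,360),interpolation=2)]))
E
python3 m1.py
```

```text
cup [([0.6005, -0.3205, -0.0019, 0.0], np.float64(1.63)), ([0.5993, -0.32, 0.0], np.float64(1.96)), ([0.6006, -0.3217, 0.0], np.float64(0.86))]
funnel [([0.4503, -0.2822, 0.0038, 0.0], np.float64(0.54)), ([0.4513, -0.2808, 0.0], np.float64(0.45)), ([0.4501, -0.283, 0.0], np.float64(0.62))]
brown_bottle [([0.5268, 0.4062, -0.0031, 0.0], np.float64(0.98)), ([0.5269, 0.4069, 0.0], np.float64(1.07)), ([0.5281, 0.4008, 0.0], np.float64(0.78))]
square_bottle [([0.6173, 0.2912, 0.0005, 0.9066], np.float64(1.41)), ([0.6166, 0.2901, 0.8545], np.float64(1.81)), ([0.6174, 0.2948, -0.567], np.float64(0.71))]
jar [([0.4316, 0.2738, -0.0063, 0.0], np.float64(1.78)), ([0.4338, 0.2758, 0.0], np.float64(1.76)), ([0.4332, 0.2689, 0.0], np.float64(1.95))]
stirrer [([0.53, -0.1311, -0.0041, 0.1318], np.float64(2.12)), ([0.5314, -0.1315, 0.0714], np.float64(1.74)), ([0.5285, -0.1321, 0.1523], np.float64(2.58))]
balance [([0.5395, 0.1408, -0.0033, -0.0537], np.float64(1.7)), ([0.5401, 0.1415, -0.0219], np.float64(2.02)), ([0.5405, 0.1384, -0.1145], np.float64(1.52))]
mat_between [([0.523, -0.0098, -0.0018, 0.0], np.float64(0.85)), ([0.5239, -0.0089, 0.0], np.float64(1.0)), ([0.5227, -0.0114, 0.0], np.float64(0.7))]
mat_beyond [([0.6313, -0.1068, -0.0019, 0.0], np.float64(1.08)), ([0.6329, -0.1058, 0.0], np.float64(1.16)), ([0.6304, -0.1081, 0.0], np.float64(0.95))]
```

View pics/crop1.png

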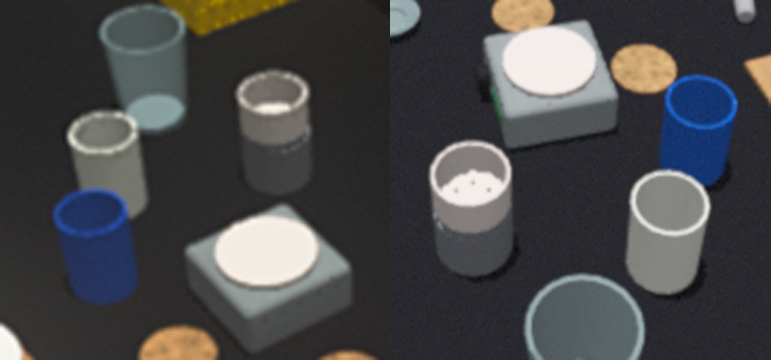

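The crop confirms it. The open white cup is at crop (105,165) left / (668,230) right, the blue one is next to it, and the funnel sits in its ring. I'll go above the cup/stirrer area for a wrist-camera refinement.

```bash
cat > go.py <<'E'
from h import *
def go(x,y,z,yaw=None):
    s=arm.observe(); M=R.from_quat(s['tool_rot']).as_matrix(); d=M.T@(np.array([x,y,z])-s['tool_pos'])*100
    cur=np.degrees(np.arctan2(M[1,0],M[0,0])); tw=0 if yaw is None else (cur-yaw+180)%360-180
    print('shift cm',d.round(2),'turn',round(tw,1),'| yaw',round(cur,1),'q6',round(s['qpos'][5],2),'dist',round(np.linalg.norm(d),1))
    return d
E
python3 -c "
from go import *
go(.56,-.22,.30,0)"
```

```text
shift cm [ 49.38 -28.13  -6.87] turn 13.4 | yaw 13.4 q6 -0.13 dist 57.2
```

>>> send_rows(
  series=[
    [-1,0,0,-6.9,0],
    [-1,49.4,-28.1,-6.9,13.4],
    [-1,49.4,-28.1,-6.9,13.4],
    [-1,49.4,-28.1,-6.9,13.4],
    [-1,49.4,-28.1,-6.9,13.4],
    [-1,49.4,-28.1,-6.9,13.4],
    [-1,49.4,-28.1,-6.9,13.4],
    [-1,49.4,-28.1,-6.9,13.4],
    [-1,49.4,-28.1,-6.9,13.4],
    [-1,49.4,-28.1,-6.9,13.4],
  ],
  force=40,
)

```text
t: 3.75
tool_pos: [0.5573, -0.2226, 0.3006]
tool_rot: [1.0, -0.0, 0.0, 0.0]
contact_force: [1.0, -1.9, 0.2]
gripper_width: 0.0855
grip_force: 0.0
```

```bash
cat > m2.py <<'E'
from fit import *
import sys
X={'cup':(.6,-.3205,0),'funnel':(.450,-.282,.004),'brown_bottle':(.527,.405,0),'square_bottle':(.617,.292,0),'jar':(.433,.272,0),'stirrer':(.530,-.132,0),'balance':(.540,.140,0),'mat_between':(.523,-.0105,0),'mat_beyond':(.631,-.107,0)}
arm.capture('wrist'); arm.capture('wrist')
st=arm.observe(); K,T=cam('wrist',st); im=arm.capture('wrist'); save(sys.argv[1],im)
for t in sys.argv[2:]:
    x=X[t]; r=arm.tip_of(t,'wrist')
    tips=[(round(d['p'],2),(T@np.append(d['position'],1))[:3].round(4).tolist()) for d in r]
    m=mask(t,'wrist',np.array(x)+[0,0,S[t][:,2].mean()],K,T)
    if m is None: print(t,'no',tips); continue
    o=[]
    for z in (x[2],None):
        p,e=fit(t,x,[(K,T,m)],fixz=z); o.append((p.round(4).tolist(),round(e,2)))
    print(t,o,tips)
E
python3 m2.py w1.png cup funnel stirrer mat_between mat_beyond
```

```text
cup [([0.5996, -0.3187, 0.0, 0.0], np.float64(1.21)), ([0.5985, -0.323, -0.0146, 0.0], np.float64(0.35))] [(0.88, [0.6537, -0.2225, 0.003]), (0.56, [0.5986, -0.3188, -0.0046])]
funnel [([0.448, -0.2812, 0.004, 0.0], np.float64(0.35)), ([0.4486, -0.281, 0.0055, 0.0], np.float64(0.33))] [(0.91, [0.4471, -0.2764, 0.0078]), (0.43, [0.6331, -0.1031, -0.0017])]
stirrer [([0.5299, -0.1309, 0.0039, 0.0981], np.float64(3.07)), ([0.5268, -0.1267, -0.0214, 0.1118], np.float64(1.31))] [(0.96, [0.5348, -0.132, 0.0011])]
mat_between [([0.5225, -0.0085, 0.0, 0.0], np.float64(0.97)), ([0.5183, -0.0005, -0.0169, 0.0], np.float64(0.38))] [(0.94, [0.5252, -0.0067, 0.0024])]
mat_beyond [([0.6301, -0.1043, 0.0, 0.0], np.float64(1.1)), ([0.6301, -0.0998, -0.0175, 0.0], np.float64(0.34))] [(0.7, [0.6316, -0.1084, 0.0002])]
```

View pics/w1.png

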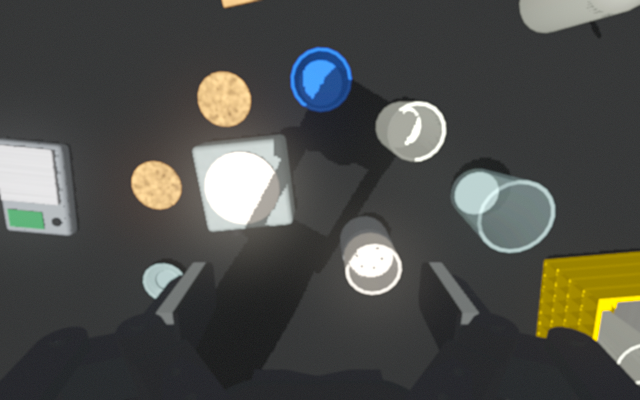

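The wrist view shows the blue cup at (321,80), the white cup at (411,130), the beaker at (503,205), the funnel at (371,255), the plate at (241,188) and the mats at (224,98) and (156,185).

```bash
cat > plate.py <<'E'
from h import *
def blob(im,uv,K,T,z,thr=200,r=40,ch=None):
    u,v=np.round(uv).astype(int); g=im.min(2).astype(np.uint8)
    m=(g>thr).astype(np.uint8); n,l,s,c=cv2.connectedComponentsWithStats(m)
    w=l[max(v-4,0):v+5,max(u-4,0):u+5]; w=w[w>0]
    if not len(w): return None
    i=np.bincount(w).argmax(); cs,_=cv2.findContours((l==i).astype(np.uint8),0,1); h=cv2.convexHull(max(cs,key=len))
    e=cv2.fitEllipse(h); 
    P=np.array([atz(K,T,*q,z)[:2] for q in h[:,0].astype(float)]).astype(np.float32)
    (cx,cy),rad=cv2.minEnclosingCircle(P); c=atz(K,T,*e[0],z); return np.round(e[0],1),np.round([c[0],c[1],cx,cy,rad],4)
E
python3 - <<'E'
from plate import *
for n in('scene','side','wrist'):
    K,T=cam(n); im=arm.capture(n); uv=proj(K,T,[.53,-.132,.055]); print(n,uv.round(),im[int(uv[1]),int(uv[0])])
    for thr in (150,180): print(blob(im,uv,K,T,.055,thr))
for u,v,z in [(475,192,0),(503,205,.1),(411,130,.08),(321,80,.08),(371,268,.089)]: print(atz(K,T,u,v,z).round(3))
from go import go
go(.5995,-.320,.2,0)
E
```

```text
scene [289. 162.] [241 236 228]
(array([290.6, 164.1]), array([ 0.5301, -0.1229,  0.5274, -0.1218,  0.0555]))
(array([288.3, 163.3]), array([ 0.5339, -0.1284,  0.5333, -0.1302,  0.043 ]))
side [314. 257.] [249 241 238]
(array([318.7, 258. ]), array([ 0.5393, -0.1358,  0.5299, -0.1417,  0.0659]))
(array([315.1, 256.8]), array([ 0.5329, -0.1318,  0.5318, -0.1322,  0.0446]))
wrist [237. 187.] [255 255 255]
(array([230. , 177.3]), array([ 0.5417, -0.1248,  0.534 , -0.133 ,  0.0681]))
(array([228.9, 176.5]), array([ 0.5425, -0.1236,  0.5341, -0.1325,  0.0668]))
[ 0.509 -0.432  0.   ]
[ 0.522 -0.415  0.1  ]
[ 0.596 -0.32   0.08 ]
[ 0.645 -0.228  0.08 ]
[ 0.445 -0.284  0.089]
shift cm [ 4.37  9.55 10.03] turn -0.0 | yaw -0.0 q6 1.06 dist 14.5
```

>>> send_rows(
  series=[
    [-1,4.4,9.5,5,0],
    [-1,4.4,9.5,10,0],
    [-1,4.4,9.5,10,0],
    [-1,4.4,9.5,10,0],
    [-1,4.4,9.5,10,0],
  ],
)

```text
t: 5.18
tool_pos: [0.6004, -0.319, 0.2017]
tool_rot: [1.0, 0.0, 0.001, 0.0]
contact_force: [-0.6, 0.3, 1.3]
gripper_width: 0.0857
grip_force: 0.0
```

```bash
python3 m2.py w2.png cup stirrer | tee o; python3 -c "
from go import *
go(.5995,-.320,.03,0)"
```

```text
cup [([0.6, -0.3189, 0.0, 0.0], np.float64(1.22)), ([0.598, -0.319, -0.0077, 0.0], np.float64(0.61))] [(0.72, [0.5955, -0.3197, -0.0031]), (0.58, [0.6537, -0.2225, 0.0017])]
stirrer [([0.531, -0.1335, 0.0, 0.069], np.float64(8.35)), ([0.5231, -0.1144, -0.026, 0.0904], np.float64(3.53))] [(0.67, [0.5304, -0.1291, 0.0024])]
shift cm [-0.1   0.09 17.13] turn 0.0 | yaw 0.0 q6 0.97 dist 17.1
```

>>> send_rows(
  series=[
    [-1,-0.1,0,6,0],
    [-1,-0.1,0,12,0],
    [-1,-0.1,0,17,0],
    [-1,-0.1,0,17,0],
    [-1,-0.1,0,17,0],
    [1,-0.1,0,17,0],
    [1,-0.1,0,17,0],
    [1,-0.1,0,17,0],
    [1,-0.1,0,17,0],
    [1,-0.1,0,17,0],
  ],
  force=35,
)

```text
t: 6.78
tool_pos: [0.6009, -0.3204, 0.0339]
tool_rot: [1.0, -0.0, 0.002, 0.001]
contact_force: [0.6, 0.7, 6.1]
gripper_width: 0.0582
grip_force: 37.2
```

```bash
python3 -c "
from go import *
go(.532,-.1315,.03+.055,0);go(.532,-.1315,.2,0)"
```

```text
shift cm [ -6.87 -18.87  -5.19] turn -0.0 | yaw -0.0 q6 0.97 dist 20.7
shift cm [ -6.82 -18.84 -16.69] turn -0.0 | yaw -0.0 q6 0.97 dist 26.1
```

>>> send_rows(
  series=[
    [1,0,0,-6,0],
    [1,0,0,-12,0],
    [1,-2,-5,-12.5,0],
    [1,-4,-10,-12.5,0],
    [1,-6,-15,-12.5,0],
    [1,-6.9,-18.8,-12.5,0],
    [1,-6.9,-18.8,-12.5,0],
    [1,-6.9,-18.8,-12.5,0],
  ],
)

```text
t: 7.78
tool_pos: [0.5308, -0.1317, 0.1566]
tool_rot: [1.0, 0.0, 0.001, 0.001]
contact_force: [-0.2, 0.0, -0.5]
gripper_width: 0.0584
grip_force: 38.2
```

```bash
cat > held.py <<'E'
from fit import *
import sys
def held(t,x):
    vs=[]
    for n in('scene','side'):
        arm.capture(n); K,T=cam(n); m=mask(t,n,np.array(x)+[0,0,S[t][:,2].mean()],K,T)
        if m is None: print('none',n); continue
        vs.append((K,T,m)); p,e=fit(t,x,[(K,T,m)],fixz=x[2]); print(n,p.round(4),round(e,2))
    if len(vs)>1: p,e=fit(t,x,vs); print('both',p.round(4),round(e,2))
    print(arm.observe()['tool_pos'].round(4))
if __name__=='__main__': held(sys.argv[1],[float(a) for a in sys.argv[2:5]])
E
python3 held.py cup .532 -.1315 .125; python3 -c "
from go import *
go(.532,-.1315,.034+.055,0)
save('h1.png',np.hstack([arm.capture('scene')[60:260,160:420],arm.capture('side')[130:330,200:460]]))"
```

```text
scene [ 0.5324 -0.1258  0.125   0.    ] 4.72
side [ 0.5298 -0.1373  0.125   0.    ] 1.15
both [ 0.5307 -0.1305  0.1185  0.    ] 3.17
[ 0.5303 -0.1322  0.1554]
shift cm [ 0.17 -0.08  6.64] turn -0.1 | yaw -0.1 q6 1.18 dist 6.6
```

View pics/h1.png

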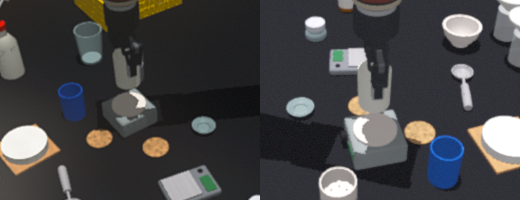

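The cup is held upright and its axis is on the TCP. Lowering it onto the plate.

>>> send_rows(
  series=[
    [1,0.2,-0.1,3,0],
    [1,0.2,-0.1,5.5,0],
    [1,0.2,-0.1,6.3,0],
    [1,0.2,-0.1,6.6,0],
    [1,0.2,-0.1,6.7,0],
    [1,0.2,-0.1,6.7,0],
  ],
)

```text
t: 8.82
tool_pos: [0.5326, -0.1305, 0.0891]
tool_rot: [1.0, -0.0, 0.001, 0.0]
contact_force: [0.2, 0.4, 0.3]
gripper_width: 0.0587
grip_force: 38.2
```

>>> send_rows(
  series=[
    [1,0,0,0.15,0],
    [1,0,0,0.3,0],
    [1,0,0,0.3,0],
    [1,0,0,0.3,0],
  ],
)

```text
t: 9.32
tool_pos: [0.5331, -0.1304, 0.0889]
tool_rot: [1.0, 0.0, 0.001, 0.0]
contact_force: [-7.4, 3.2, 19.4]
gripper_width: 0.0585
grip_force: 39.5
```

>>> send_rows(
  series=[
    [1,0,0,-0.2,0],
    [1,0,0,-0.2,0],
    [-1,0,0,-0.2,0],
    [-1,0,0,-0.2,0],
    [-1,0,0,-0.2,0],
    [-1,0,0,-0.2,0],
    [-1,0,0,-6,0],
    [-1,0,0,-12,0],
    [-1,0,0,-18,0],
    [-1,0,0,-18,0],
  ],
)

```text
t: 10.58
tool_pos: [0.5351, -0.1314, 0.272]
tool_rot: [1.0, 0.0, 0.005, 0.002]
contact_force: [0.7, -0.1, 0.2]
gripper_width: 0.0852
grip_force: 0.0
```

```bash
python3 held.py cup .532 -.1315 .055; python3 - <<'E'
from go import *
from fit import *
arm.capture('wrist');st=arm.observe();K,T=cam('wrist',st);im=arm.capture('wrist');save('w3.png',im)
for t,x in (('cup',(.532,-.1315,.055)),('stirrer',(.532,-.1315,0)),('funnel',(.449,-.282,.004))):
    m=mask(t,'wrist',np.array(x)+[0,0,S[t][:,2].mean()],K,T)
    if m is not None: print(t,fit(t,x,[(K,T,m)],fixz=x[2]),proj(K,T,x))
go(.449,-.282,.26,0)
E
```

```text
scene [ 0.5326 -0.1278  0.055   0.    ] 0.85
side [ 0.5322 -0.1323  0.055   0.    ] 0.82
both [ 0.5323 -0.13    0.0526  0.    ] 0.78
[ 0.531  -0.1298  0.2633]
cup (array([ 0.53196117, -0.12848166,  0.055     ,  0.        ]), np.float64(0.9747111993970606)) [319.8326227  170.03900222]
stirrer (array([ 5.32044403e-01, -1.31268252e-01,  1.28587141e-19,  6.75600025e-02]), np.float64(3.4716040564276023)) [319.51303637 160.37867798]
funnel (array([ 0.44742584, -0.2826076 ,  0.004     ,  0.        ]), np.float64(0.6817632116378246)) [441.72052002 227.68424139]
shift cm [-8.24 15.2   0.39] turn -0.0 | yaw -0.0 q6 1.19 dist 17.3
```

View pics/w3.png

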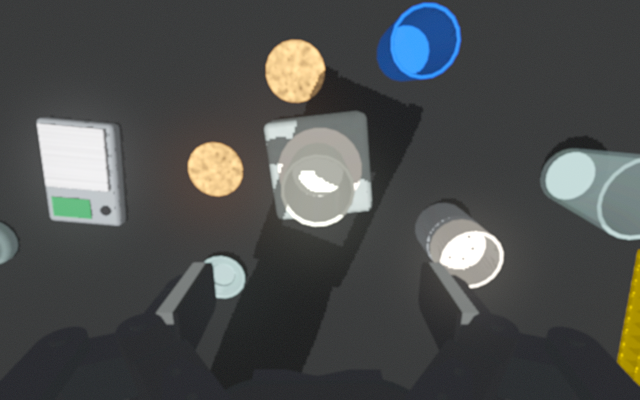

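The cup stands at about (0.532,-0.130), centred on the plate: wrist view (318,175), on the plate disc. Now the funnel, which shows at wrist (455,240).

>>> send_rows(
  series=[
    [-1,-3,5,0,0],
    [-1,-6,10,0,0],
    [-1,-8.3,15.2,2,0],
    [-1,-8.3,15.2,7,0],
    [-1,-8.3,15.2,10,0],
    [-1,-8.3,15.2,10,0],
    [-1,-8.3,15.2,10,0],
  ],
)

```text
t: 11.9
tool_pos: [0.4496, -0.2826, 0.1665]
tool_rot: [1.0, 0.0, 0.001, 0.0]
contact_force: [-0.1, 1.0, 0.1]
gripper_width: 0.085
grip_force: 0.0
```

```bash
python3 - <<'E'
from go import *
from fit import *
arm.capture('wrist');st=arm.observe();K,T=cam('wrist',st);im=arm.capture('wrist')
for t,x in (('funnel',(.449,-.282,.004)),):
    m=mask(t,'wrist',np.array(x)+[0,0,S[t][:,2].mean()],K,T)
    if m is not None: print(t,fit(t,x,[(K,T,m)],fixz=x[2]),fit(t,x,[(K,T,m)]))
go(.4485,-.282,.056,0)
E
```

```text
funnel (array([ 0.44832736, -0.28107074,  0.004     ,  0.        ]), np.float64(0.2985692963213089)) (array([ 0.44846146, -0.28107215,  0.00502036,  0.        ]), np.float64(0.2801901500234113))
shift cm [-0.18 -0.1  11.12] turn 0.0 | yaw 0.0 q6 0.86 dist 11.1
```

>>> send_rows(
  series=[
    [-1,-0.1,-0.1,6,0],
    [-1,-0.1,-0.1,11,0],
    [-1,-0.1,-0.1,11,0],
    [-1,-0.1,-0.1,11,0],
    [1,-0.1,-0.1,11,0],
    [1,-0.1,-0.1,11,0],
    [1,-0.1,-0.1,11,0],
    [1,-0.1,-0.1,11,0],
    [1,-0.1,-0.1,11,0],
  ],
)

```text
t: 13.18
tool_pos: [0.4498, -0.2825, 0.0583]
tool_rot: [1.0, -0.0, 0.002, 0.002]
contact_force: [-0.3, 1.6, 7.0]
gripper_width: 0.062
grip_force: 36.5
```

```bash
python3 -c "
from go import *
go(.532,-.1305,.26,0)"
```

```text
shift cm [  8.3  -15.14 -20.18] turn -0.0 | yaw -0.0 q6 0.86 dist 26.6
```

>>> send_rows(
  series=[
    [1,0,0,-5,0],
    [1,0,0,-10,0],
    [1,0,0,-15,0],
    [1,0,0,-18.5,0],
    [1,3,-5,-18.5,0],
    [1,6,-10,-18.5,0],
    [1,8.3,-15.1,-18.5,0],
    [1,8.3,-15.1,-18.5,0],
    [1,8.3,-15.1,-18.5,0],
  ],
)

```text
t: 14.3
tool_pos: [0.5311, -0.1304, 0.2412]
tool_rot: [1.0, 0.0, 0.001, 0.001]
contact_force: [0.0, -0.3, -0.6]
gripper_width: 0.0624
grip_force: 39.0
```

```bash
cat > m3.py <<'E'
from go import *
from fit import *
S['funnel']=cyl([(.007,0),(.007,.03),(.031,.05),(.031,.085)])
s=arm.observe()['tool_pos']; 
for n in('scene','side'):
    K,T=cam(n); im=arm.capture(n)
    for d in arm.trace('funnel',n)[:3]:
        v,u=np.nonzero(d['mask']); print(n,round(d['p'],2),u.min(),u.max(),v.min(),v.max())
    lo=s-[0,0,.054]; print('stem expected',proj(K,T,lo).round(), 'cup top', proj(K,T,[.532,-.1305,.135]).round())
    a,b=proj(K,T,lo).astype(int)
    c=im[b-70:b+70,a-90:a+90]; save('f_%s.png'%n,c); globals()[n]=cv2.resize(c,(390,303),interpolation=2)
save('f1.png',np.hstack([scene,side]))
go(.532,-.1305,.19,0)
E
python3 m3.py
```

```text
scene 0.96 268 296 80 120
stem expected [285. 119.] cup top [286. 137.]
side 0.94 298 334 158 204
stem expected [315. 204.] cup top [315. 226.]
shift cm [ 0.14 -0.1   5.05] turn -0.1 | yaw -0.1 q6 1.19 dist 5.1
```

View pics/f1.png

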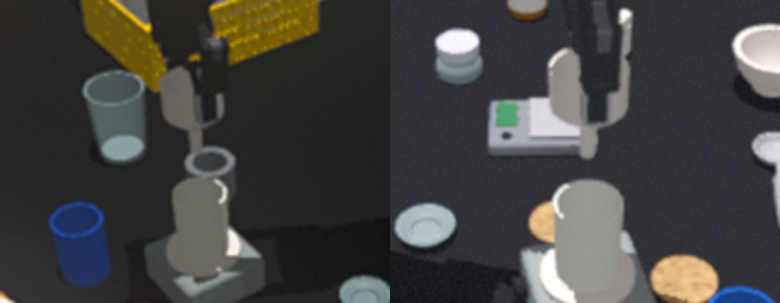

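The scene view shows the funnel held upright above the cup with its stem at (286,119). The side view puts the stem at (316,204). Both match the prediction, so I'll lower it.

>>> send_rows(
  series=[
    [1,0.1,0,4,0],
    [1,0.1,0,7.5,0],
    [1,0.1,0,9,0],
    [1,0.1,0,9.4,0],
    [1,0.1,0,9.7,0],
    [1,0.1,0,9.8,0],
    [1,0.1,0,9.8,0],
  ],
)

```text
t: 15.38
tool_pos: [0.5325, -0.1303, 0.1431]
tool_rot: [1.0, 0.0, 0.001, 0.0]
contact_force: [0.2, -0.5, -1.8]
gripper_width: 0.062
grip_force: 39.0
```

>>> send_rows(
  series=[
    [1,0,0,0.1,0],
    [1,0,0,0.2,0],
    [1,0,0,0.2,0],
    [1,0,0,0.2,0],
  ],
)

```text
t: 15.88
tool_pos: [0.532, -0.1302, 0.1403]
tool_rot: [1.0, -0.0, 0.0, 0.0]
contact_force: [0.2, -0.1, -1.2]
gripper_width: 0.0618
grip_force: 39.1
```

>>> send_rows(
  series=[
    [1,0,0,0.1,0],
    [1,0,0,0.2,0],
    [1,0,0,0.2,0],
    [1,0,0,0.2,0],
  ],
)

```text
t: 16.38
tool_pos: [0.5328, -0.1305, 0.14]
tool_rot: [1.0, 0.0, 0.001, 0.0]
contact_force: [-2.2, 0.7, 8.4]
gripper_width: 0.062
grip_force: 39.8
```

Contact is at the expected height. I'll ease off and release.

>>> send_rows(
  series=[
    [1,0,0,-0.1,0],
    [0.2,0,0,-0.1,0],
    [-1,0,0,-0.1,0],
    [-1,0,0,-0.1,0],
    [-1,0,0,-0.1,0],
    [-1,0,0,-0.1,0],
    [-1,0,0,-5,0],
    [-1,0,0,-11,0],
    [-1,0,0,-14,0],
    [-1,0,0,-14,0],
  ],
)

```text
t: 17.62
tool_pos: [0.5336, -0.1308, 0.2817]
tool_rot: [1.0, -0.0, 0.003, 0.001]
contact_force: [1.1, -0.0, -0.4]
gripper_width: 0.0858
grip_force: 0.0
```

```bash
sed -i 's/^save.*f1.*$/save("f2.png",np.hstack([scene,side]))/; s/lo=s-\[0,0,.054\]/lo=np.array([.532,-.1305,.1])/' m3.py; python3 m3.py; python3 held.py funnel .532 -.1305 .088; python3 -c "
from go import *
go(.527,.404,.25,0);go(.527,.404,.32,0)"
```

```text
scene 0.95 273 299 117 145
stem expected [287. 149.] cup top [286. 137.]
side 0.76 299 333 199 236
stem expected [315. 240.] cup top [315. 226.]
shift cm [0.13 0.08 8.6 ] turn -0.0 | yaw -0.0 q6 1.19 dist 8.6
scene [ 0.5359 -0.1258  0.088   0.    ] 0.45
side [ 0.531  -0.1337  0.088   0.    ] 0.7
both [ 0.5326 -0.1299  0.0846  0.    ] 0.71
[ 0.5315 -0.13    0.2769]
shift cm [ -0.45 -53.4    2.73] turn -0.0 | yaw -0.0 q6 1.19 dist 53.5
shift cm [ -0.46 -53.4   -4.27] turn -0.0 | yaw -0.0 q6 1.19 dist 53.6
```

View pics/f2.png

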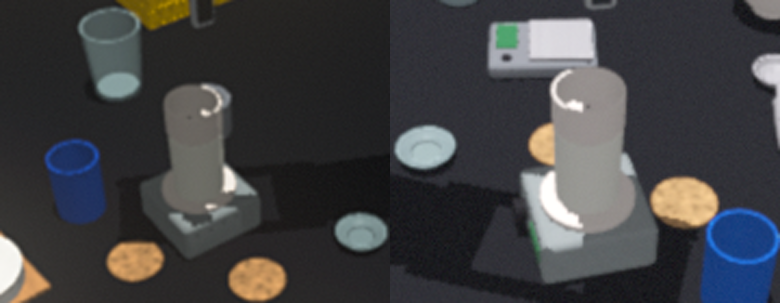

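The funnel sits upright in the cup, at scene crop (197,110) and side crop (588,105). Next I'll look over the left side.

>>> send_rows(
  series=[
    [-1,0,-5,0,0],
    [-1,0,-11,0,0],
    [-1,0,-17,0,0],
    [-1,0,-23,0,0],
    [-1,0,-29,0,0],
    [-1,0,-35,0,0],
    [-1,0,-41,0,0],
    [-1,0,-46,0,0],
    [-1,0,-46,0,0],
    [-1,0,-46,0,0],
  ],
)

```text
t: 19.27
tool_pos: [0.5317, 0.3295, 0.2774]
tool_rot: [1.0, 0.0, -0.001, 0.001]
contact_force: [-0.4, 0.3, -0.4]
gripper_width: 0.0854
grip_force: 0.0
```

```bash
python3 m2.py w4.png brown_bottle square_bottle jar balance mat_between; python3 -c "
from go import *
go(.527,.404,.2,0)"
```

```text
brown_bottle [([0.5263, 0.4076, 0.0, 0.0], np.float64(0.77)), ([0.5245, 0.4095, -0.0089, 0.0], np.float64(0.49))] [(0.64, [0.5232, 0.4056, -0.0016])]
square_bottle [([0.6153, 0.2936, 0.0, 0.8282], np.float64(2.29)), ([0.6166, 0.2901, -0.0315, -0.6733], np.float64(0.35))] [(0.88, [0.6157, 0.2921, 0.0011])]
jar [([0.4332, 0.2764, 0.0, 0.0], np.float64(2.75)), ([0.4144, 0.2702, -0.0426, 0.0], np.float64(0.74))] [(0.78, [0.431, 0.2761, -0.0008])]
balance [([0.5398, 0.1431, -0.0, -0.0321], np.float64(3.48)), ([0.5344, 0.1302, -0.0255, -0.0933], np.float64(0.64))] []
mat_between [([0.5222, -0.0084, 0.0, 0.0], np.float64(0.66)), ([0.5206, -0.0152, -0.0084, 0.0], np.float64(0.41))] [(0.7, [0.525, -0.0078, 0.0023])]
shift cm [-0.51 -7.43  7.83] turn -0.0 | yaw -0.0 q6 2.0 dist 10.8
```

View pics/w4.png

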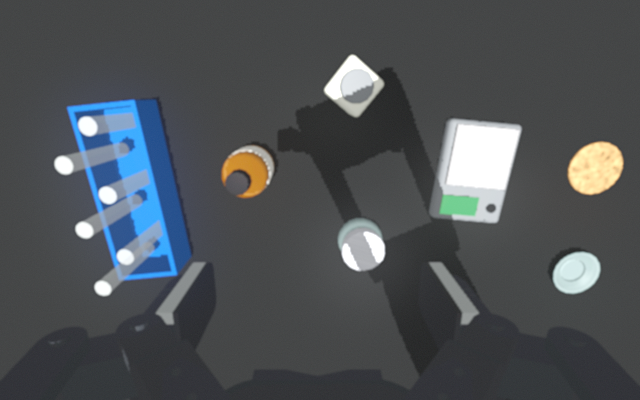

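The wrist view shows the brown bottle at (248,170), the square bottle at (354,85), the jar at (362,245), the balance at (476,170) and mat_between at (596,167). The rack at (130,190) leaves enough room. Now the brown bottle.

>>> send_rows(
  series=[
    [-1,-0.5,-4,2,0],
    [-1,-0.5,-7.7,6,0],
    [-1,-0.5,-7.7,12,0],
    [-1,-0.5,-7.7,12,0],
    [-1,-0.5,-7.7,12,0],
    [-1,-0.5,-7.7,12,0],
  ],
)

```text
t: 20.68
tool_pos: [0.5291, 0.4075, 0.1623]
tool_rot: [1.0, -0.0, 0.003, -0.001]
contact_force: [0.3, 0.7, 0.2]
gripper_width: 0.0854
grip_force: 0.0
```

```bash
python3 m2.py w5.png brown_bottle; python3 -c "
from go import *
go(.5265,.407,.025,0)"
```

```text
brown_bottle [([0.5261, 0.4073, 0.0, 0.0], np.float64(1.04)), ([0.524, 0.4073, -0.0067, 0.0], np.float64(0.54))] [(0.84, [0.5237, 0.4029, -0.0008]), (0.37, [0.4334, 0.2779, 0.0017])]
shift cm [-1.400e-01  1.000e-02  1.347e+01] turn -0.0 | yaw -0.0 q6 2.11 dist 13.5
```

>>> send_rows(
  series=[
    [-1,-0.2,0,6,0],
    [-1,-0.2,0,12,0],
    [-1,-0.2,0,13.4,0],
    [-1,-0.2,0,13.4,0],
    [-1,-0.2,0,13.4,0],
    [1,-0.2,0,13.4,0],
    [1,-0.2,0,13.4,0],
    [1,-0.2,0,13.4,0],
    [1,-0.2,0,13.4,0],
    [1,-0.2,0,13.4,0],
  ],
)

```text
t: 22.18
tool_pos: [0.5254, 0.407, 0.0248]
tool_rot: [1.0, -0.0, 0.0, -0.0]
contact_force: [-0.6, -1.3, 4.9]
gripper_width: 0.0486
grip_force: 37.0
```

```bash
python3 -c "
from go import *
go(.5225,-.0095,.2,0)"
```

```text
shift cm [ -0.27  41.64 -17.53] turn -0.0 | yaw -0.0 q6 2.11 dist 45.2
```

>>> send_rows(
  series=[
    [1,0,0,-6,0],
    [1,0,0,-12,0],
    [1,0,5,-13,0],
    [1,0,11,-13,0],
    [1,0,17,-13,0],
    [1,-0.2,23,-13,0],
    [1,-0.2,29,-13,0],
    [1,-0.2,35,-13,0],
    [1,-0.2,41.6,-13,0],
    [1,-0.2,41.6,-13,0],
  ],
)

```text
t: 23.42
tool_pos: [0.5224, -0.013, 0.1537]
tool_rot: [1.0, -0.003, -0.0, 0.0]
contact_force: [-0.2, 0.5, -1.1]
gripper_width: 0.0487
grip_force: 37.2
```

>>> send_rows(
  series=[
    [1,0,0,0,0],
    [1,0,0,0,0],
    [1,0,0,0,0],
  ],
)

```text
t: 23.8
tool_pos: [0.5229, -0.0078, 0.154]
tool_rot: [1.0, 0.001, -0.0, -0.0]
contact_force: [0.7, -0.7, -0.7]
gripper_width: 0.0486
grip_force: 37.2
```

```bash
python3 held.py brown_bottle .523 -.0095 .13; python3 m2.py w6.png brown_bottle mat_between;  python3 -c "
from go import *
go(.523,-.0095,.029,0)"
```

```text
scene [ 0.5285 -0.0011  0.13    0.    ] 5.89
side [ 0.5241 -0.0114  0.13    0.    ] 7.64
both [ 0.5242 -0.0092  0.1133  0.    ] 5.42
[ 0.523  -0.0085  0.1542]
brown_bottle no [(0.93, [0.5216, -0.0119, 0.1293])]
mat_between [([0.5226, -0.0085, 0.0, 0.0], np.float64(3.69)), ([0.5207, -0.0084, -0.0095, 0.0], np.float64(3.08))] [(0.74, [0.5242, -0.0114, 0.0013])]
shift cm [-0.    0.03 12.53] turn -0.0 | yaw -0.0 q6 1.4 dist 12.5
```

>>> send_rows(
  series=[
    [1,0,0.05,5,0],
    [1,0,0.05,9,0],
    [1,0,0.05,11.5,0],
    [1,0,0.05,12.2,0],
    [1,0,0.05,12.5,0],
    [1,0,0.05,12.5,0],
  ],
)

```text
t: 25.1
tool_pos: [0.524, -0.0099, 0.0304]
tool_rot: [1.0, -0.0, 0.001, 0.0]
contact_force: [0.4, -0.6, -0.8]
gripper_width: 0.0492
grip_force: 37.1
```

>>> send_rows(
  series=[
    [1,0,0,0.1,0],
    [1,0,0,0.2,0],
    [1,0,0,0.3,0],
    [1,0,0,0.3,0],
  ],
)

```text
t: 25.6
tool_pos: [0.524, -0.0098, 0.0287]
tool_rot: [1.0, 0.0, 0.001, 0.0]
contact_force: [-5.5, 1.0, 15.9]
gripper_width: 0.049
grip_force: 39.0
```

>>> send_rows(
  series=[
    [1,0,0,-0.15,0],
    [1,0,0,-0.15,0],
    [-0.5,0,0,-0.15,0],
    [-0.5,0,0,-0.15,0],
    [-0.5,0,0,-0.15,0],
    [-0.5,0,-0.1,-4,0],
    [-0.5,0,-0.1,-8,0],
    [-0.5,0,-0.1,-14,0],
    [-1,0,-0.1,-20,0],
    [-1,0,-0.1,-20,0],
  ],
)

```text
t: 26.85
tool_pos: [0.5265, -0.0093, 0.2326]
tool_rot: [1.0, -0.0, 0.006, 0.001]
contact_force: [-0.0, -0.2, -0.4]
gripper_width: 0.0854
grip_force: 0.0
```

```bash
python3 held.py brown_bottle .523 -.0095 .004; python3 m2.py w7.png mat_between; python3 - <<'E'
from go import *
from fit import *
arm.capture('wrist');st=arm.observe();K,T=cam('wrist',st);arm.capture('wrist')
x=(.523,-.0095,.004);m=mask('brown_bottle','wrist',np.array(x)+[0,0,.045],K,T);print(fit('brown_bottle',x,[(K,T,m)],fixz=.004))
go(.616,.2925,.22,0)
E
```

```text
scene [ 0.5256 -0.0089  0.004   0.    ] 0.89
side [ 0.5159 -0.0061  0.004   0.    ] 8.89
both [ 0.519  -0.02   -0.0096  0.    ] 6.29
[ 0.5219 -0.0085  0.2244]
mat_between [([0.5238, -0.0084, 0.0, 0.0], np.float64(6.77)), ([0.5189, -0.0081, -0.0394, 0.0], np.float64(4.72))] []
(array([ 0.52451492, -0.00793151,  0.004     ,  0.        ]), np.float64(1.0252644232207409))
shift cm [  9.32 -30.12   0.57] turn -0.0 | yaw -0.0 q6 1.4 dist 31.5
```

View pics/w7.png

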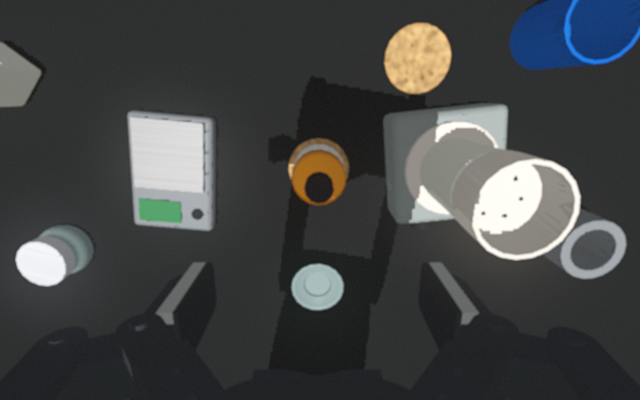

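The brown bottle covers mat_between, at wrist (318,170). Now the square bottle.

>>> send_rows(
  series=[
    [-1,2,-5,0,-10],
    [-1,3,-11,0,-20],
    [-1,5,-17,0,-30],
    [-1,7,-23,0,-40],
    [-1,9.3,-29,0,-50],
    [-1,9.3,-30.1,2,-50],
    [-1,9.3,-30.1,4,-50],
    [-1,9.3,-30.1,4,-50],
    [-1,9.3,-30.1,4,-50],
  ],
)

```text
t: 28.58
tool_pos: [0.6161, 0.2907, 0.1865]
tool_rot: [0.907, 0.422, -0.0, 0.0]
contact_force: [0.1, -0.4, 0.9]
gripper_width: 0.0854
grip_force: 0.0
```

```bash
python3 m2.py w8.png square_bottle; python3 - <<'E'
from go import *
from fit import *
K,T=cam('wrist'); arm.capture('wrist')
x=(.616,.2925,0); m=mask('square_bottle','wrist',np.array(x)+[0,0,.04],K,T)
im=arm.capture('wrist'); u,v=proj(K,T,[.616,.2925,.058]).astype(int); print(u,v)
save('sq.png',cv2.resize(im[max(v-80,0):v+80,max(u-110,0):u+110],None,fx=3,fy=3,interpolation=2))
print(cv2.minAreaRect(cv2.findNonZero(m.astype(np.uint8))))
go(.616,.2925,.022,50)
E
```

```text
square_bottle no [(0.79, [0.6192, 0.2938, 0.0005])]
316 192
((315.0, 187.5), (65.0, 54.0), 90.0)
shift cm [-0.   -0.05 16.48] turn -0.0 | yaw 50.0 q6 1.03 dist 16.5
```

View pics/sq.png

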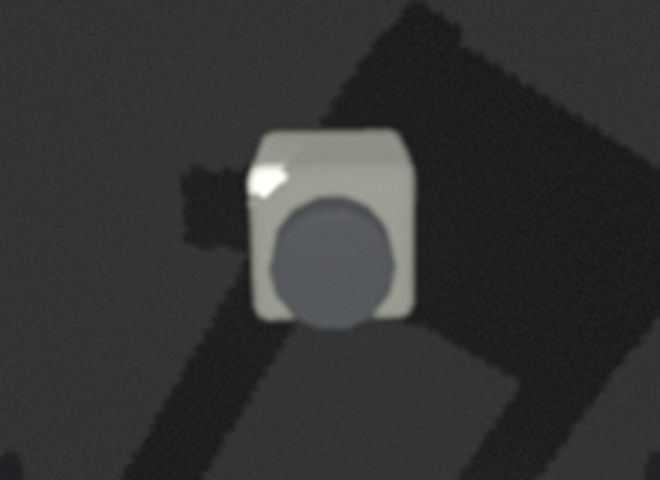

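The crop shows the square body's sides parallel to the tool axes at yaw 50°, with the top face centred at wrist (317,194), within about 1 mm of the prediction.

>>> send_rows(
  series=[
    [-1,-0.1,0,6,0],
    [-1,-0.1,0,12,0],
    [-1,-0.1,0,16.4,0],
    [-1,-0.1,0,16.4,0],
    [-1,-0.1,0,16.4,0],
    [1,-0.1,0,16.4,0],
    [1,-0.1,0,16.4,0],
    [1,-0.1,0,16.4,0],
    [1,-0.1,0,16.4,0],
    [1,-0.1,0,16.4,0],
  ],
)

```text
t: 30.22
tool_pos: [0.6167, 0.292, 0.0244]
tool_rot: [0.906, 0.423, 0.002, 0.0]
contact_force: [-1.3, -1.0, 6.4]
gripper_width: 0.0437
grip_force: 37.0
```

```bash
python3 -c "
from go import *
go(.6305,-.1065,.2,6)
go(.6165,.2920,.16,50)
go(.65,.1,.16,50)"
```

```text
shift cm [-29.59  26.7  -17.6 ] turn 44.0 | yaw 50.0 q6 1.02 dist 43.6
shift cm [ 2.000e-02  1.000e-02 -1.356e+01] turn -0.0 | yaw 50.0 q6 1.02 dist 13.6
shift cm [-12.53  14.92 -13.57] turn -0.0 | yaw 50.0 q6 1.02 dist 23.7
```

>>> send_rows(
  series=[
    [1,0,0,-6,0],
    [1,0,0,-12,0],
    [1,-4,3.6,-17.6,6],
    [1,-8,7.2,-17.6,14],
    [1,-12,10.8,-17.6,22],
    [1,-16,14.4,-17.6,30],
    [1,-20,18,-17.6,38],
    [1,-25,22.6,-17.6,44],
    [1,-29.6,26.7,-17.6,44],
    [1,-29.6,26.7,-17.6,44],
  ],
)

```text
t: 31.48
tool_pos: [0.6291, -0.1115, 0.198]
tool_rot: [0.999, 0.05, -0.0, 0.001]
contact_force: [0.6, 0.8, -1.5]
gripper_width: 0.0432
grip_force: 36.5
```

>>> send_rows(
  series=[
    [1,0,0,0,0],
    [1,0,0,0,0],
    [1,0,0,0,0],
  ],
)

```text
t: 31.85
tool_pos: [0.6297, -0.1052, 0.1982]
tool_rot: [0.999, 0.053, -0.0, -0.0]
contact_force: [0.0, 0.3, -1.5]
gripper_width: 0.0436
grip_force: 36.5
```

```bash
python3 m2.py w9.png mat_beyond; python3 - <<'E'
from go import *
from fit import *
X=(.631,-.1065,0)
for n in('scene','side'):
    K,T=cam(n); arm.capture(n)
    for d in arm.tip_of('square_bottle',n)[:2]: print(n,round(d['p'],2),(T@np.append(d['position'],1))[:3].round(4))
d=go(.631,-.1065,.030,6)
K,T=cam('wrist'); print(proj(K,T,(.631,-.1065,.004)))
E
```

```text
mat_beyond [([0.6303, -0.1038, 0.0, 0.0], np.float64(1.1)), ([0.628, -0.1041, -0.0114, 0.0], np.float64(0.35))] []
scene 0.69 [ 0.6304 -0.1056  0.1761]
side 0.96 [ 0.6293 -0.1094  0.176 ]
shift cm [ 1.400e-01 -1.000e-02  1.682e+01] turn 0.0 | yaw 6.0 q6 1.17 dist 16.8
[317.73959056 173.35297891]
```

View pics/w9.png

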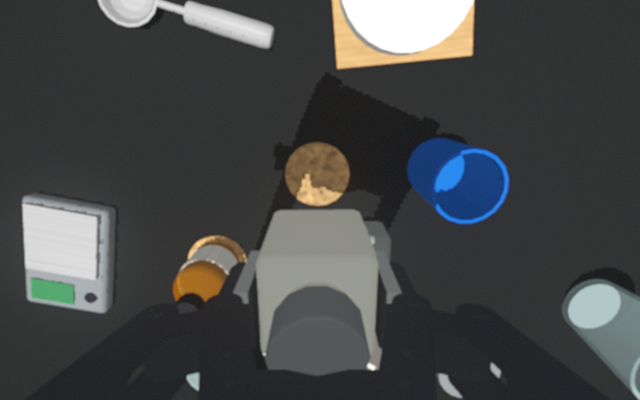

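The mat is at wrist (317,174), which agrees with (.631,-.1065). Lowering.

>>> send_rows(
  series=[
    [1,0.1,0,6,0],
    [1,0.1,0,11,0],
    [1,0.1,0,15,0],
    [1,0.1,0,16.3,0],
    [1,0.1,0,16.8,0],
    [1,0.1,0,16.8,0],
    [1,0.1,0,16.9,0],
  ],
)

```text
t: 33.17
tool_pos: [0.6322, -0.1072, 0.0314]
tool_rot: [0.999, 0.052, 0.002, 0.001]
contact_force: [0.1, -0.5, -0.8]
gripper_width: 0.0434
grip_force: 36.5
```

>>> send_rows(
  series=[
    [1,0,0,0.1,0],
    [1,0,0,0.2,0],
    [1,0,0,0.2,0],
    [1,0,0,0.2,0],
  ],
)

```text
t: 33.67
tool_pos: [0.6312, -0.1069, 0.0284]
tool_rot: [0.999, 0.052, 0.001, 0.0]
contact_force: [-2.6, 0.2, 6.5]
gripper_width: 0.0435
grip_force: 37.2
```

>>> send_rows(
  series=[
    [1,0,0,-0.05,0],
    [-0.4,0,0,-0.05,0],
    [-0.4,0,0,-0.05,0],
    [-0.4,0,0,-0.05,0],
    [-0.4,0,0,-5,0],
    [-0.4,0,0,-10,0],
    [-0.4,0,0,-16,0],
    [-1,0,0,-21,0],
    [-1,0,0,-21,0],
  ],
)

```text
t: 34.8
tool_pos: [0.6336, -0.1076, 0.2438]
tool_rot: [0.999, 0.052, 0.005, 0.002]
contact_force: [0.1, 0.5, -0.0]
gripper_width: 0.0855
grip_force: 0.0
```

```bash
python3 held.py square_bottle .631 -.1065 .004; python3 -c "
from go import *
go(.433,.275,.24,0);go(.54,.141,.24,0)"
```

```text
scene [ 0.6297 -0.1098  0.004  -0.1526] 1.45
side [ 0.6317 -0.1053  0.004   0.0295] 1.01
both [ 0.6309 -0.1071  0.0056 -0.0107] 1.32
[ 0.6295 -0.1064  0.235 ]
shift cm [-15.56 -39.99  -0.4 ] turn 6.0 | yaw 6.0 q6 1.18 dist 42.9
shift cm [ -6.32 -25.54  -0.45] turn 6.0 | yaw 6.0 q6 1.18 dist 26.3
```

>>> send_rows(
  series=[
    [-1,0,-6,0,0],
    [-1,-2,-12,0,2],
    [-1,-4,-18,0,4],
    [-1,-6.3,-25.5,0,6],
    [-1,-6.3,-25.5,0,6],
    [-1,-6.3,-25.5,0,6],
    [-1,-6.3,-25.5,0,6],
  ],
)

```text
t: 35.88
tool_pos: [0.5417, 0.139, 0.2365]
tool_rot: [1.0, -0.0, -0.0, 0.0]
contact_force: [-0.2, 0.1, 0.2]
gripper_width: 0.0853
grip_force: 0.0
```

```bash
python3 m2.py w10.png balance jar; python3 - <<'E'
from go import *
from fit import *
for n,thr in(('wrist',150),('scene',150),('side',150)):
    K,T=cam(n); im=arm.capture(n); u,v=proj(K,T,(.54,.141,.024)).astype(int); g=cv2.GaussianBlur(im,(3,3),0).min(2)
    thr=int(g[v,u]*.85); lab=cv2.connectedComponents((g>thr).astype(np.uint8))[1]; m=lab==lab[v,u]
    h=cv2.convexHull(cv2.findNonZero(m.astype(np.uint8)))[:,0].astype(float)
    P=np.array([atz(K,T,*q,.024)[:2] for q in h]); (c,wh,a)=cv2.minAreaRect((P*1000).astype(np.float32)); print(n,g[v,u],np.round(c,1),np.round(wh,1),round(a,1))
go(.433,.2755,.18,0)
E
```

```text
balance [([0.5391, 0.1424, 0.0005, -0.0581], np.float64(3.07)), ([0.5353, 0.1414, -0.0195, -0.0943], np.float64(0.45))] [(0.85, [0.5405, 0.1438, -0.0009])]
jar [([0.4344, 0.2729, 0.0, 0.0], np.float64(6.78)), ([0.433, 0.272, 0.0, 0.0], np.float64(7.19))] [(0.88, [0.4312, 0.2758, -0.0006])]
wrist 155 [521.3 142.5] [ 81.9 116.8] 84.7
scene 77 [524.1 149.1] [ 88.5 119.6] 85.1
side 109 [564.7  -3.7] [194.1 378.7] 6.0
shift cm [-10.85 -13.54   5.72] turn -0.0 | yaw -0.0 q6 1.68 dist 18.3
```

View pics/w10.png

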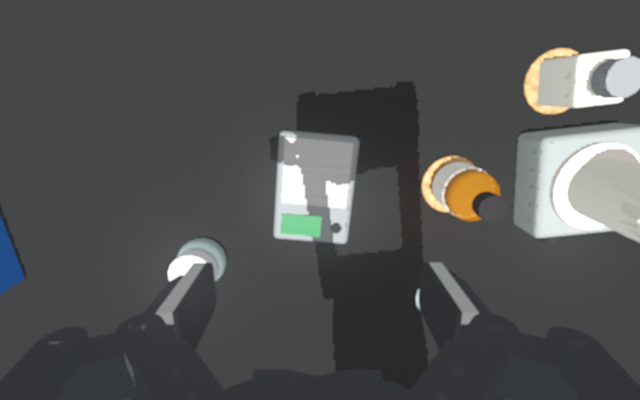

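In the wrist view the balance is at (316,187) with its pan at about (317,172). The jar is at (197,262). Brown and square bottles stand on their mats. Now to the jar.

>>> send_rows(
  series=[
    [-1,-5,-5,0,0],
    [-1,-9,-10,2,0],
    [-1,-10.9,-13.5,6,0],
    [-1,-10.9,-13.5,6,0],
    [-1,-10.9,-13.5,6,0],
    [-1,-10.9,-13.5,6,0],
  ],
)

```text
t: 37.12
tool_pos: [0.4339, 0.2749, 0.1786]
tool_rot: [1.0, -0.001, 0.001, -0.0]
contact_force: [0.3, 0.5, 0.3]
gripper_width: 0.0855
grip_force: 0.0
```

```bash
python3 m2.py w11.png jar; python3 - <<'E'
from go import *
import numpy as np
go(.433,.2755,.006,0)
im=arm.capture('wrist');K,T=cam('wrist'); print(proj(K,T,(.433,.2755,.045)),proj(K,T,(.433,.2755,0)))
E
```

```text
jar [([0.4336, 0.2756, 0.0, 0.0], np.float64(3.18)), ([0.4263, 0.2753, -0.0273, 0.0], np.float64(0.82))] [(0.96, [0.4346, 0.276, -0.0013])]
shift cm [-0.03 -0.06 17.18] turn -0.1 | yaw -0.1 q6 1.98 dist 17.2
[317.44143749 190.88314733] [317.37221839 178.48573507]
```

View pics/w11.png

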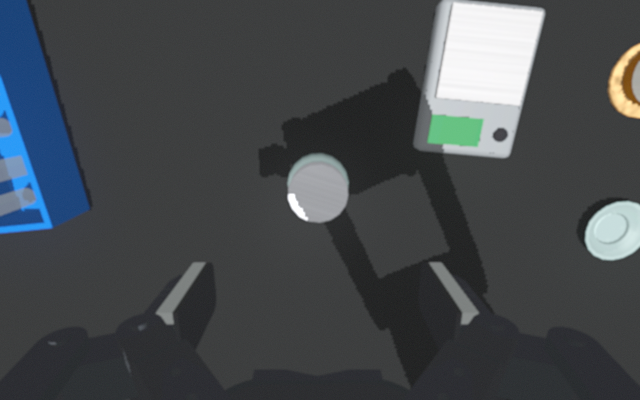

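The lid is centred at wrist (318,192), within 1 mm of the prediction. Grasping.

>>> send_rows(
  series=[
    [-1,0,-0.05,6,0],
    [-1,0,-0.05,12,0],
    [-1,0,-0.05,16.5,0],
    [-1,0,-0.05,16.9,0],
    [-1,0,-0.05,16.9,0],
    [1,0,-0.05,16.9,0],
    [1,0,-0.05,16.9,0],
    [1,0,-0.05,16.9,0],
    [1,0,-0.05,16.9,0],
    [1,0,-0.05,16.9,0],
  ],
)

```text
t: 38.67
tool_pos: [0.4342, 0.276, 0.0106]
tool_rot: [1.0, 0.0, 0.002, -0.0]
contact_force: [-0.9, -4.2, 6.8]
gripper_width: 0.0515
grip_force: 35.3
```

```bash
python3 -c "
from go import *
go(.5403,.1412,.15,0)"
```

```text
shift cm [ 10.66  13.47 -13.9 ] turn 0.0 | yaw 0.0 q6 1.98 dist 22.1
```

>>> send_rows(
  series=[
    [1,0,0,-6,0],
    [1,0,0,-11,0],
    [1,4,5,-13.9,0],
    [1,8,10,-13.9,0],
    [1,10.7,13.5,-13.9,0],
    [1,10.7,13.5,-13.9,0],
    [1,10.7,13.5,-13.9,0],
  ],
)

```text
t: 39.55
tool_pos: [0.539, 0.1409, 0.1476]
tool_rot: [1.0, -0.0, 0.0, -0.0]
contact_force: [-0.2, 0.2, -0.9]
gripper_width: 0.0515
grip_force: 36.2
```

```bash
python3 - <<'E'
from go import *
s=arm.observe()
for n in('scene','side'):
    K,T=cam(n); im=arm.capture(n)
    for d in arm.tip_of('jar',n)[:2]: print(n,round(d['p'],2),(T@np.append(d['position'],1))[:3].round(4))
    u,v=proj(K,T,(.54,.141,.08)).astype(int); globals()[n]=cv2.resize(im[v-60:v+60,u-77:u+77],(390,303),interpolation=2)
save('j1.png',np.hstack([scene,side]))
go(.5405,.141,.035,0)
E
```

```text
scene 0.6 [0.5332 0.1411 0.1391]
side 0.66 [0.5367 0.1418 0.1364]
shift cm [ 0.19  0.1  11.23] turn 0.1 | yaw 0.1 q6 1.69 dist 11.2
```

View pics/j1.png

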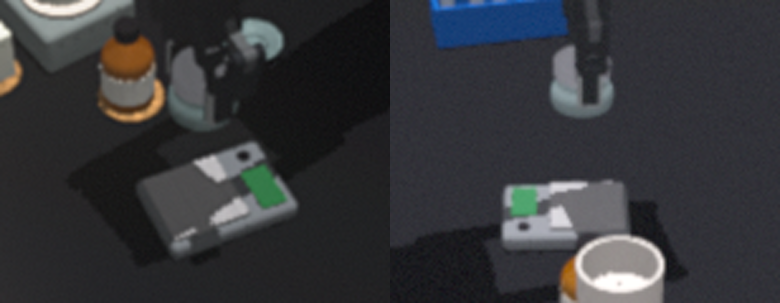

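The jar is held upright by its lid above the pan. It may sit a few mm towards −x of the TCP, so I'll check numerically.

```bash
python3 - <<'E'
from fit import *
s=arm.observe()['tool_pos']; z0=s[2]-.0106
for n in('scene','side'):
    K,T=cam(n); arm.capture(n); u0,v0=proj(K,T,(.54,.141,.08)).astype(int)
    e=hullmask(K,T,cyl([(.028,0),(.028,.02)])+[s[0],s[1],z0]); print(n,'pred u',e[:,0].min(),e[:,0].max(),'v bottom',e[:,1].max(), 'crop u',(e[:,0].min()-u0+77)*2.53,(e[:,0].max()-u0+77)*2.53,'v',(e[:,1].max()-v0+60)*2.53)
    for d in arm.trace('jar',n)[:1]:
        v,u=np.nonzero(d['mask']); print('mask',u.min(),u.max(),v.min(),v.max(),round(d['p'],2))
    print('px per m x',(proj(K,T,s+[.01,0,0])-proj(K,T,s))*100)
E
```

```text
scene pred u 328.7727 357.10876 v bottom 221.46169 crop u 163.87494384765623 235.56517456054686 v 132.72806350708007
mask 331 352 190 220 0.89
px per m x [-433.26242421  181.3030236 ]
side pred u 289.0446 313.9623 v bottom 152.46817 crop u 162.03280303955077 225.07464630126952 v 117.56447052001953
mask 290 313 126 152 0.7
px per m x [439.17844589 -27.83924237]
```

Prediction and picture agree to about 1 mm, so I'll lower it.

>>> send_rows(
  series=[
    [1,0.2,0,5,0],
    [1,0.2,0,9,0],
    [1,0.2,0,10.5,0],
    [1,0.2,0,11,0],
    [1,0.2,0,11.2,0],
    [1,0.2,0,11.2,0],
  ],
)

```text
t: 40.7
tool_pos: [0.5425, 0.141, 0.0367]
tool_rot: [1.0, -0.0, 0.001, -0.0]
contact_force: [0.7, -0.1, -0.9]
gripper_width: 0.0514
grip_force: 36.4
```

>>> send_rows(
  series=[
    [1,0,0,0.1,0],
    [1,0,0,0.2,0],
    [1,0,0,0.2,0],
    [1,0,0,0.2,0],
  ],
)

```text
t: 41.2
tool_pos: [0.5421, 0.1409, 0.0347]
tool_rot: [1.0, -0.0, 0.001, -0.0]
contact_force: [-1.9, -0.2, 6.7]
gripper_width: 0.0513
grip_force: 38.1
```

>>> send_rows(
  series=[
    [1,0,0,-0.05,0],
    [-0.6,0,0,-0.05,0],
    [-0.6,0,0,-0.05,0],
    [-0.6,0,0,-0.05,0],
    [-0.6,0,0,-5,0],
    [-0.6,0,0,-10,0],
    [-1,0,0,-16,0],
    [-1,0,0,-22,0],
    [-1,0,0,-22,0],
    [-1,0,0,-22,0],
  ],
)

```text
t: 42.45
tool_pos: [0.5411, 0.1408, 0.2528]
tool_rot: [1.0, -0.0, -0.0, 0.0]
contact_force: [0.5, 0.6, -1.4]
gripper_width: 0.0858
grip_force: 0.0
```

```bash
python3 - <<'E'
from fit import *
from held import held
for t,x in (('jar',(.5405,.141,.024)),('cup',(.532,-.1305,.055)),('funnel',(.532,-.1305,.088)),('brown_bottle',(.523,-.0095,.004)),('square_bottle',(.631,-.107,.004))):
    print(t); held(t,x)
s={n:arm.capture(n) for n in('scene','side','wrist')}
save('end.png',np.vstack([np.hstack([cv2.resize(s['scene'][100:290,210:430],(400,345)),cv2.resize(s['side'][150:320,215:415],(400,345))]),s['wrist'][60:315,0:640][:, :800] if False else cv2.resize(s['wrist'][60:260],(800,250))]))
E
```

```text
jar
scene [0.5408 0.1421 0.024  0.    ] 1.77
side [0.5415 0.1391 0.024  0.    ] 1.53
both [0.5409 0.1413 0.0208 0.    ] 1.62
[0.5403 0.1407 0.251 ]
cup
scene [ 0.5367 -0.1209  0.055   0.    ] 4.29
side [ 0.5315 -0.1349  0.055   0.    ] 5.51
both [ 0.5331 -0.1269  0.0347  0.    ] 3.97
[0.541  0.1407 0.2524]
funnel
scene [ 0.5335 -0.1268  0.088   0.    ] 0.67
side [ 0.5323 -0.1329  0.088   0.    ] 0.44
both [ 0.5326 -0.1298  0.0856  0.    ] 0.54
[0.5413 0.1408 0.2531]
brown_bottle
scene [ 0.5261 -0.0102  0.004   0.    ] 1.17
side [ 0.5137 -0.005   0.004   0.    ] 9.4
both [ 0.5187 -0.0229 -0.0115  0.    ] 6.7
[0.5413 0.1408 0.2533]
square_bottle
scene [ 0.6308 -0.1076  0.004  -0.0385] 1.38
side [ 0.6322 -0.1056  0.0036  0.0274] 0.96
both [ 0.6316 -0.1063  0.0044  0.0014] 1.22
[0.5413 0.1408 0.2533]
```

View pics/end.png

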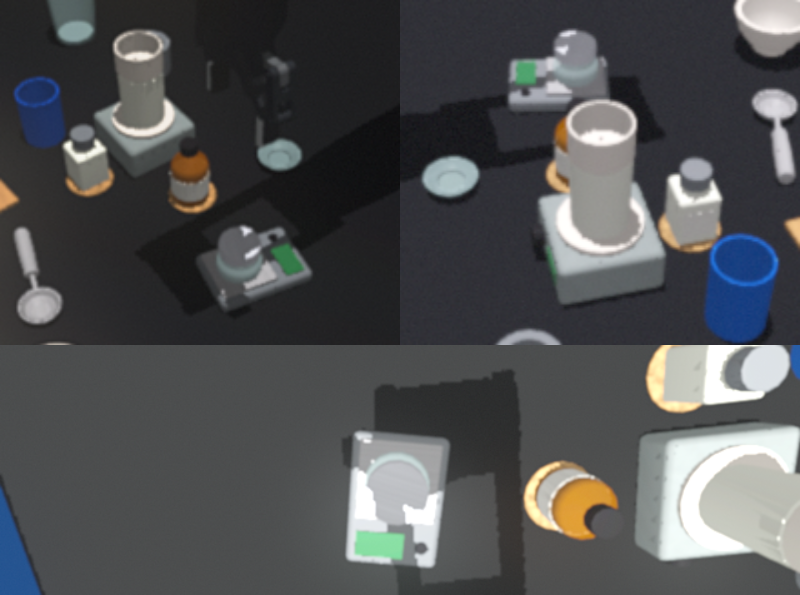

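The final picture shows everything standing upright and centred: jar on the pan, funnel in the cup on the plate, and both bottles on their mats. The gripper is clear. Handing in.

```bash
python3 -c "
from rig import arm
print(arm.close_job())"
```

```text
the job is handed in; nothing more can be done
None
```

The job is handed in at about 43 s of the 136 s allowed: cup on the stirrer plate with the funnel seated in it, brown bottle on the near mat, square bottle on the far mat and jar on the balance pan, all upright, within about 3 mm of centre by the camera fits, and let go.

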